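Release and raise the chute over the catch box

TASK

The catch box needs emptying, so swing the galvanised chute up out of its way: reach in under the chute's raised front lip, push the hidden sprung safety catch to the left as seen from the robot and, keeping it aside, lift the chute all the way up to its stop, where it stays by itself; then take the hand away. Work by feel and gently, never forcing the catch or heaving at the chute while it is still caught, and leave the other things on the bench where they are.

Things in the scene. Friction and masses are not known exactly. Their poses are not given: they have to be found in the camera images.
- stand: Fixed wooden frame carrying box and chute. Origin: on the slab, below the middle of the chute's front lip (chute down). +x runs from the lip back under the chute to the hinge, +y to the left as seen from the robot, z up; placed anew each time and turned up to 0.3 rad. Uprights 220 mm high carry the hinge (outer faces at y = +-113 mm); rails and a rest batten lie under the chute.
- box_floor (a point): Middle of the catch box's inner floor, 8 mm above the slab, 10 mm in front of the stand's origin (-x). Open-topped fixed wooden box, outside 224 (x) by 214 mm (y), walls 12 mm; front and side walls 55 mm high, back wall with a steel striker strip on it 67 mm. Two loose 25 mm amber glass marbles lie in it.
- chute: The chute: pan of 3 mm galvanised sheet, 160 mm wide, 280 mm from lip to hinge, sides 40 mm high that begin about 30 mm behind the lip; 0.4 kg. Origin: the lip point below; its axes match the stand's while it is down. Hinge axis: along y, 267 mm behind and 83 mm above the lip (chute down). It carries the catch. To be handled gently: never more than 18 N on chute or catch.
- pan_mid (a point): Point in the middle of the pan's floor, 120 mm up the chute from the lip; moves with the chute. Chute swing: 0 when down (start; floor sloping 0.30 rad down towards the robot), up stop at 0.55 rad. A spring in the hinge balances its weight and the hinge is stiff: it stays wherever it is left, and free of the catch its lip moves with about 2 N, up or down. Caught, it rises only 3 mm at the lip.
- lip (a point): Middle of the chute's front lip: centre of the 10 mm thick rolled bead along y that ends the pan. Moves with the chute; 115 mm above the slab when down, 267 mm at the up stop. The space below it is open down to the box floor, so fingers can reach in under it from the front.
- catch_slot (a point): Middle of the cross slot under the chute, at bead height 16 mm behind (+x) the lip point; moves with the chute. In it hangs the hidden catch: an upright steel finger rod, 8 mm thick, from here down to 60 mm lower. The rod stands anywhere from 40 mm right to 40 mm left (y) of this point: not measured, must be felt for with the fingertips.
- catch_foot (a point): Foot of the finger rod if it stood mid-slot. Push the rod from its right-hand side to the left (+y): it swings level about an upright pin 34 mm behind it. 2 to 3 N to start, lets go after about 10 mm (4 to 6 N), end stop after about 14 mm (6 to 8 N), rigid there. It springs back when let go; with the lip 15 mm up it can no longer catch.
- striker_edge (a point): Front edge, mid-width, of the fixed steel striker strip on the box's back wall: 75 mm behind the lip point, 48 mm below it (chute down). The hook at the catch's rear end lies 2 mm under this strip and holds the chute down. The catch's pin and rear arm hang 40 mm or more behind the lip and swing up with the chute: keep fingertips in front of them.
- pot: Squat round ebony counter pot, loose, 76 mm across, 55 mm high, open top; origin at its underside's centre. Bystander.
- spokeshave: Red-painted steel spokeshave, loose, 267 mm along its y over the two handles, 55 mm wide, 33 mm high; origin at its underside's centre. Bystander.
- offcut: Neem wood offcut, loose, 110 (x) by 45 by 28 mm high; origin at its underside's centre. Bystander.
- peg: Tapered hardwood peg standing on its narrow end, loose, 24 mm across at the top, 14 mm at the foot, 100 mm high; origin at its foot. Bystander.

How it is judged:
On the way:
1. the catch is passed and the chute's lip has begun to rise (height (world z) of lip above 0.14 m), for 0.1 s.
At the end, for the whole second after the job is handed in: The chute stands raised by itself at its up stop (lip 267 mm above the slab) or at most 20 mm below it, at rest, let go (height (world z) of lip above 0.247 m and angular speed of chute below 0.05 rad/s); the robot touches nothing.
It fails at once if more than 18 N between the robot and the chute or its catch (contact force between any of the arm, the fingers and chute above 18 N).
It fails at once if pot, spokeshave, offcut or peg moved by more than 20 mm or knocked over (distance of any of pot, spokeshave, offcut, peg from where it was at the start of the episode above 0.02 m or angle between any of peg, pot's own z axis and vertical above 0.5 rad).
It also fails if it takes over 58 s, if anything falls off the work surface, if the arm or the gripper's body presses on something with over 40 N, if the wrist force passes 120 N, or if a joint passes its speed limit or range.

ROBOT

A 7-joint arm with a two-finger parallel gripper is mounted at the origin on the work surface. World frame = base frame: x ahead of the robot, y to its left, z up, the work surface at z = 0. Lengths are in m, angles in rad, forces in N, time in s.
With the tool pointing down it reaches from about 0.4 to 0.85 m from the base axis. Payload 10.4 kg.
Tool frame: the origin (TCP) lies midway between the tips of the shut fingers; the grasp point (between the pads) lies 19 mm behind it; z points along the fingers, y is the line along which they close (so a half turn about z gives the same grasp; the last joint's range is limited). The gripper opens to 87 mm and grips with 3 to 60 N. Pads are 19 mm wide; open, the fingers measure 117 mm over their backs; the gripper's body (75 mm by 190 mm) begins 51 mm behind the grasp point.
Start: joints at [1.162, 0.332, -0.065, 1.46, 0.022, 1.35, -0.088], TCP at [0.235, -0.579, 0.223] pointing down, gripper open.
Joint ranges: [-2.6, 2.6], [-0.5, 2.12], [-1.47, 1.34], [0.16, 2.42], [-1.27, 4.41], [0.06, 2.06], [-2.6, 2.6]. Speed limits (rad/s): [2.22, 2.22, 2.79, 2.79, 3.14, 3.14, 3.14].

INTERFACE

Orientations are given as a unit quaternion [x, y, z, w].
In Python, from bench import sensors, eyes, order gives the robot as it stands.
- The arm moves only by the tool arm_command, never from a script. Its argument "steps" is a list of rows, each an object with "rot": the turn, a rotation vector about the world's x, y, z in degrees, a list of three; "slide": the shift along the world's x, y, z in m, a list of three; "grip": the opening, from 0 (shut) to 1 (fully open). A call has exactly 8 rows; each row shifts and turns the commanded pose from where the row before left it; what a row does not reach is not made up. A row lasts 1/8 s, in which the tool goes at most 62.5 mm and 10.7 degrees, less where a joint would pass 70% of its speed; a pose out of reach is approached as far as the arm can. A call with a gripper value outside its range is refused whole. The fingers move at their own pace and stop on an object; "newtons" is the grip in N (left out, the last holds). Time passes only in rows, so rows that do not move let the fingers close, or fill a call up. It gives the time, the measured TCP pose, the force, the opening and the grip force at its end, in the units of the state.
- sensors.read_state(): the state, without advancing time (a new reading comes with each control period).
- eyes.camera(name): name is "scene" or "top" or "wrist"; returns a dict with "pixels" (480x640x3 uint8, red, green, blue), "intrinsics" (3x3 intrinsics, pixels), "pose" (4x4, takes a point from camera to world coordinates). Camera axes: x right, y down, z forward; pixel columns grow to the right and rows downward; lengths in m; the calibration is good to about 2 mm. A picture is of the moment at which its call begins. There is no depth.
- order.close_job(): hands the job in; it is judged then, once.
Trained networks look in a picture, given as the dict that the camera call returned (one of the last four; its "shot" number tells which), for a name from the list of things; names that differ only in an ending like _2 or _b are one class to them, and where a whole thing is asked for, a point or a joint stands for the part that bears it (a point fixed in the world has none). Each returns a list of dicts, best first, with "conf" (0 to 1); they miss things now and then, are a little off and sometimes report something else, mostly with a low value. They report only what shows in the picture. A call takes as long as a camera call.
- eyes.look_for(name, picture): "bbox" ([left, top, right, bottom] in pixels, round what is visible of it).
The state is a dict: "time": time; "joint_positions": joint angles; "joint_vel": joint speeds; "joint_torque": joint torques, N m; "ee_pos": TCP position; "eef_rot": TCP orientation; "ft_force": force on the tool from outside, world axes, zero at the start; "torque": the same for the moment, N m; "width": finger opening in m; "grip_force": force on a finger pad.
Only numpy, scipy, OpenCV 4.12 (cv2) and the standard library are available. Lean on these libraries where they do the work, as an engineer would, in place of code of your own. Each camera call takes 0.05 s, during which the arm holds its last target. There are 200 camera calls.

## Working session

There is one attempt and no reset: what is moved stays moved. The work goes in short steps, Python scripts to look and compute and a tool call to move; the robot and the scene stay as the last step left them, time stands still between calls to the robot, and variables do not carry over. Pictures are saved under pics/ and viewed, at most 10 in all, crops included, and the job is handed in when it is done.

Besides the shell and the picture viewer there is one more tool, called after "Emit:" by a JSON object that holds its "method" and its "body", one argument or row to a line. arm_command: Moves the arm, as the interface text tells. Its arguments: {"type":"object","properties":{"steps":{"type":"array","items":{"type":"object","properties":{"rot":{"type":"array","items":{"type":"number"}},"slide":{"type":"array","items":{"type":"number"}},"grip":{"type":"number"}}}},"newtons":{"type":"number"}},"required":["steps"]}

```bash
mkdir -p pics
python3 - <<'E'
from bench import sensors, eyes
import cv2,numpy as np
s=sensors.read_state();print(s['time'],s['ee_pos'],s['eef_rot'],s['width'],s['ft_force'])
for n in['scene','top']:
    p=eyes.camera(n);cv2.imwrite(f'pics/{n}1.png',p['pixels'][...,::-1])
    print(n,p['intrinsics'].tolist(),np.round(p['pose'],4).tolist())
    for t in['stand','chute','pot','spokeshave','offcut','peg']:
        print(t,[(np.round(d['bbox']).tolist(),round(d['conf'],2)) for d in eyes.look_for(t,p)][:2])
E
```

```text
0.0 [ 0.2350375  -0.57869562  0.22175043] [ 9.81447477e-01  1.91729846e-01 -1.81637167e-04 -6.95339698e-04] 0.08718346961800384 [-0.00583047 -0.12077713 -0.66446613]
scene [[520.9492351686924, 0.0, 325.13841783929263], [0.0, 520.9492351686924, 233.37063177996203], [0.0, 0.0, 1.0]] [[-0.0747, 0.6397, -0.765, 1.3872], [0.9971, 0.0573, -0.0494, 0.1141], [0.0122, -0.7665, -0.6422, 0.7105], [0.0, 0.0, 0.0, 1.0]]
stand [([86.0, 188.0, 316.0, 392.0], 0.91)]
chute [([100.0, 185.0, 284.0, 297.0], 0.86)]
pot [([311.0, 242.0, 351.0, 288.0], 0.6)]
spokeshave [([88.0, 204.0, 148.0, 227.0], 0.69), ([100.0, 187.0, 284.0, 295.0], 0.25)]
offcut [([383.0, 250.0, 406.0, 298.0], 0.58)]
peg [([330.0, 206.0, 343.0, 244.0], 0.95)]
top [[537.0825628347029, 0.0, 319.74823504235394], [0.0, 537.0825628347029, 236.00979386000608], [0.0, 0.0, 1.0]] [[-0.1482, -0.9616, 0.231, 0.3752], [-0.9889, 0.1452, -0.0302, 0.0846], [-0.0045, -0.2329, -0.9725, 1.307], [0.0, 0.0, 0.0, 1.0]]
stand [([332.0, 106.0, 441.0, 308.0], 0.87)]
chute [([348.0, 107.0, 426.0, 247.0], 0.73)]
pot [([287.0, 231.0, 322.0, 267.0], 0.92), ([335.0, 108.0, 441.0, 309.0], 0.68)]
spokeshave [([426.0, 258.0, 538.0, 281.0], 0.88), ([334.0, 109.0, 440.0, 312.0], 0.51)]
offcut [([247.0, 234.0, 268.0, 282.0], 0.56), ([344.0, 100.0, 424.0, 251.0], 0.44)]
peg [([334.0, 106.0, 440.0, 308.0], 0.61), ([305.0, 275.0, 311.0, 288.0], 0.49)]
```

Run:
```python
import cv2
im=cv2.imread('pics/top1.png')[80:320,230:550];cv2.imwrite('pics/topc.png',cv2.resize(im,None,fx=2.5,fy=2.5,interpolation=cv2.INTER_CUBIC))
im=cv2.imread('pics/scene1.png')[160:400,80:400];cv2.imwrite('pics/scenec.png',cv2.resize(im,None,fx=2.5,fy=2.5,interpolation=cv2.INTER_CUBIC))
```

```text
(no output)
```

View pics/topc.png

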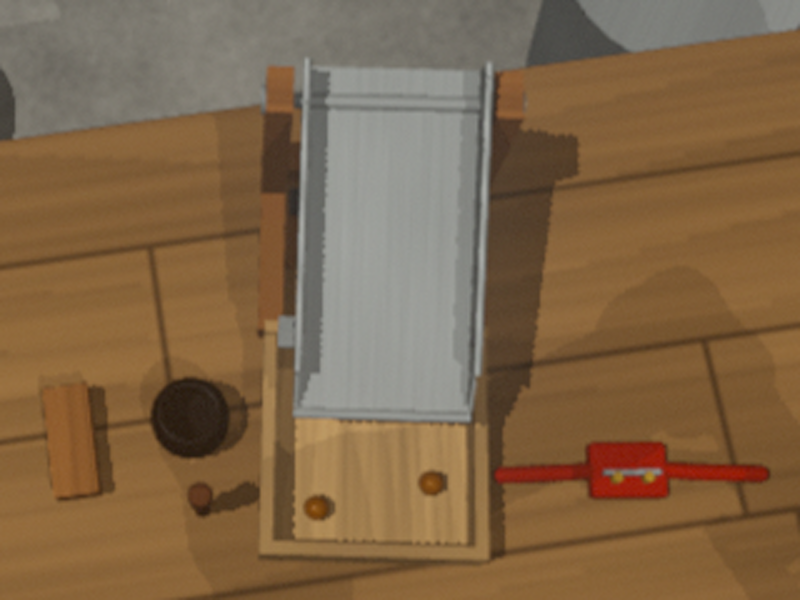

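View pics/scenec.png

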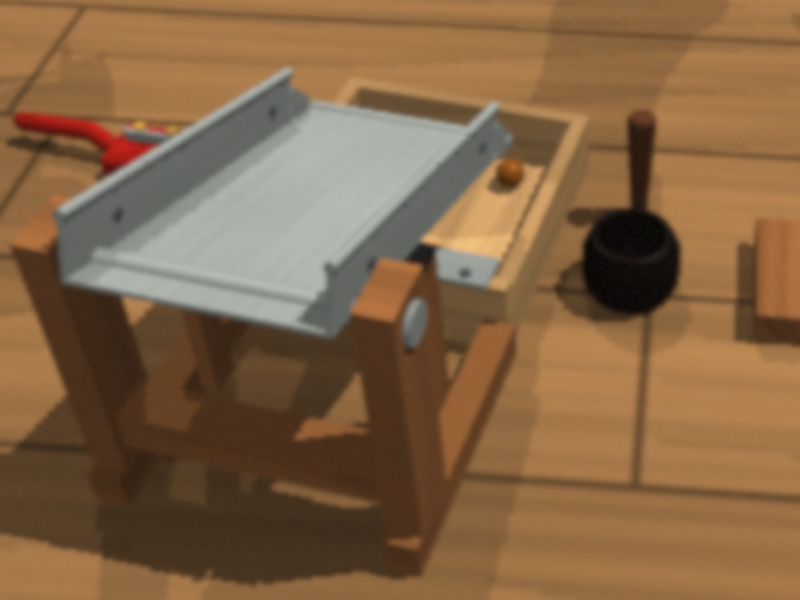

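The crops show the chute square with the box. In the top crop the lip ends are at (294,414) and (471,418), the box front corners are at (260,557) and (490,561), and the peg, pot and offcut are to the left with the spokeshave to the right. Next I fit the stand pose.

```bash
cat > h.py <<'E'
import numpy as np
from scipy.spatial.transform import Rotation as R
K=np.array([[537.0826,0,319.748],[0,537.0826,236.01],[0,0,1]])
T=np.array([[-0.1482,-0.9616,0.231,0.3752],[-0.9889,0.1452,-0.0302,0.0846],[-0.0045,-0.2329,-0.9725,1.307],[0,0,0,1]])
def proj(p):
    c=(np.asarray(p)-T[:3,3])@T[:3,:3]; q=c@K.T; return q[...,:2]/q[...,2:]
def ray(uv,z):
    d=T[:3,:3]@np.linalg.solve(K,[*uv,1]); return T[:3,3]+d*(z-T[2,3])/d[2]
E
python3 - <<'E'
from h import *
from scipy.optimize import least_squares
P=np.array([[0,80,118],[0,-80,118],[-122,107,55],[-122,-107,55]])/1e3
uv=np.array([[294,414],[471,418],[260,557],[490,561]])/2.5+[230,80]
def W(q):return P@R.from_euler('z',q[2]).as_matrix().T+[q[0],q[1],0]
r=least_squares(lambda q:(proj(W(q))-uv).ravel(),[.5,0,0]);print(r.x,r.fun.round(2))
x,y,a=r.x
for n,c,z in[('peg',(200,495),.1),('pot',(190,417),.05),('sh_l',(498,475),.02),('sh_r',(768,473),.02),('m1',(316,507),.02),('m2',(430,483),.02)]:
    w=ray(np.array(c)/2.5+[230,80],z)[:2]; print(n,w.round(3),((w-[x,y])@R.from_euler('z',a).as_matrix()[:2,:2]).round(3))
from bench import sensors
Rc=R.from_quat(sensors.read_state()['eef_rot'])
for al in(35,40,45):
    A=np.radians(al);z=[np.cos(a)*np.cos(A),np.sin(a)*np.cos(A),-np.sin(A)];yy=[np.sin(a),-np.cos(a),0]
    Rt=R.from_matrix(np.c_[np.cross(yy,z),yy,z]);print(al,np.degrees((Rt*Rc.inv()).as_rotvec()).round(1))
E
```

```text
[ 0.61215248 -0.08996495 -0.17125577] [-0.1   0.14 -0.19  0.02  0.11 -0.3   0.19  0.13]
peg [0.568 0.084] [-0.073  0.163]
pot [0.652 0.082] [0.01  0.176]
sh_l [ 0.557 -0.205] [-0.034 -0.123]
sh_r [ 0.52  -0.464] [-0.027 -0.384]
m1 [ 0.553 -0.026] [-0.069  0.053]
m2 [ 0.56  -0.139] [-0.044 -0.057]
35 [  6.  -55.3 -29.4]
40 [  5.4 -50.3 -29.8]
45 [  4.9 -45.3 -30.2]
```

Emit:
{"method": "arm_command", "body": {
  "steps": [
    {"rot": [0.7, -6.3, -3.7], "slide": [0.03, 0.05, 0.01], "grip": 0},
    {"rot": [0.7, -6.3, -3.7], "slide": [0.03, 0.05, 0.01], "grip": 0},
    {"rot": [0.7, -6.3, -3.7], "slide": [0.03, 0.05, 0.01], "grip": 0},
    {"rot": [0.7, -6.3, -3.7], "slide": [0.03, 0.05, 0.01], "grip": 0},
    {"rot": [0.7, -6.3, -3.7], "slide": [0.03, 0.05, 0.01], "grip": 0},
    {"rot": [0.7, -6.3, -3.7], "slide": [0.03, 0.05, 0.01], "grip": 0},
    {"rot": [0.7, -6.3, -3.7], "slide": [0.03, 0.05, 0.01], "grip": 0},
    {"rot": [0.7, -6.3, -3.7], "slide": [0.03, 0.05, 0.01], "grip": 0}
  ],
  "newtons": 10
}}

```text
time: 1.7
ee_pos: [0.4644, -0.2061, 0.295]
eef_rot: [0.916, -0.062, 0.396, 0.038]
ft_force: [0.3, -1.3, -0.4]
width: 0.0149
grip_force: 0.0
```

```bash
cat >> h.py <<'E'
S=R.from_euler('z',-0.1713).as_matrix();O=np.array([.6122,-.0900,0])
def st():
    from bench import sensors
    s=sensors.read_state();q=R.from_quat(s['eef_rot'])
    print('t',s['time'],'stand',((s['ee_pos']-O)@S).round(4),'F',(s['ft_force']@S).round(2),'tool z',(q.as_matrix()[:,2]@S).round(3),'tool y',(q.as_matrix()[:,1]@S).round(3),'w',round(s['width'],4),'q',np.round(s['joint_positions'],2))
    return s,q
def to(p,al=40):
    s,q=st();A=np.radians(al);z=S@[np.cos(A),0,-np.sin(A)];y=S@[0,-1,0]
    Rt=R.from_matrix(np.c_[np.cross(y,z),y,z]);print('slide',(O+S@np.array(p)-s['ee_pos']).round(4),'rot',np.degrees((Rt*q.inv()).as_rotvec()).round(2))
E
python3 -c "
from h import *;to([-.08,-.062,.15])"
```

```text
t 1.7 stand [-0.1258 -0.1396  0.295 ] F [ 0.53 -1.28 -0.35] tool z [ 0.729  0.006 -0.684] tool y [ 0.027 -0.999  0.02 ] w 0.0149 q [ 0.85 -0.48 -0.26  2.29 -0.72  0.65 -0.7 ]
slide [ 0.0584  0.0687 -0.145 ] rot [ 0.62 -3.33 -1.53]
```

Emit:
{"method": "arm_command", "body": {
  "steps": [
    {"rot": [0.2, -1.1, -0.5], "slide": [0.02, 0.022, 0.0], "grip": 0},
    {"rot": [0.2, -1.1, -0.5], "slide": [0.02, 0.022, 0.0], "grip": 0},
    {"rot": [0.2, -1.1, -0.5], "slide": [0.018, 0.018, -0.02], "grip": 0},
    {"slide": [0, 0, -0.035], "grip": 0},
    {"slide": [0, 0, -0.035], "grip": 0},
    {"slide": [0, 0, -0.035], "grip": 0},
    {"slide": [0, 0, -0.02], "grip": 0},
    {"slide": [0, 0, 0], "grip": 0}
  ]
}}

```text
schema error: expected keys rot, slide, grip
```

```bash
python3 -c "
from h import *;to([-.04,-.064,.07])
from bench import eyes;import cv2
p=eyes.camera('wrist');cv2.imwrite('pics/w1.png',p['pixels'][...,::-1])"
```

```text
t 1.7 stand [-0.1258 -0.1396  0.295 ] F [ 0.53 -1.28 -0.35] tool z [ 0.729  0.006 -0.684] tool y [ 0.027 -0.999  0.02 ] w 0.0149 q [ 0.85 -0.48 -0.26  2.29 -0.72  0.65 -0.7 ]
slide [ 0.0975  0.0599 -0.225 ] rot [ 0.62 -3.33 -1.53]
```

View pics/w1.png

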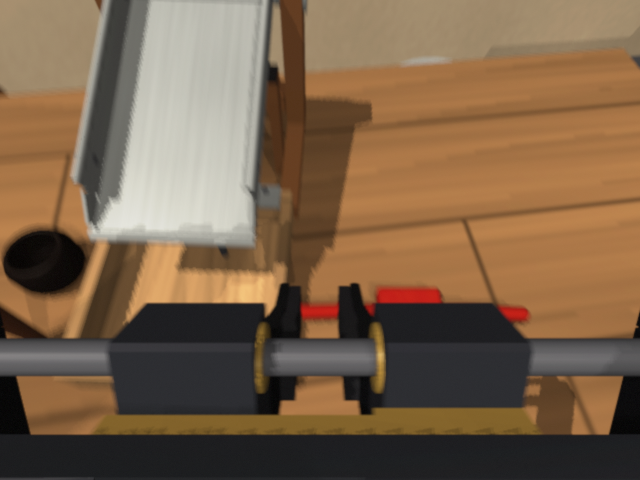

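The wrist view shows the chute lip from (92,236) to (252,242), with a dark rod tip just below it near (224,250). The catch is probably towards the right end.

Emit:
{"method": "arm_command", "body": {
  "steps": [
    {"rot": [0.2, -1.1, -0.5], "slide": [0.02, 0.022, 0.0], "grip": 0},
    {"rot": [0.2, -1.1, -0.5], "slide": [0.02, 0.022, 0.0], "grip": 0},
    {"rot": [0.2, -1.1, -0.5], "slide": [0.018, 0.018, -0.02], "grip": 0},
    {"rot": [0, 0, 0], "slide": [0, 0, -0.035], "grip": 0},
    {"rot": [0, 0, 0], "slide": [0, 0, -0.035], "grip": 0},
    {"rot": [0, 0, 0], "slide": [0, 0, -0.035], "grip": 0},
    {"rot": [0, 0, 0], "slide": [0, 0, -0.02], "grip": 0},
    {"rot": [0, 0, 0], "slide": [0, 0, 0], "grip": 0}
  ]
}}

```text
time: 2.75
ee_pos: [0.5373, -0.1484, 0.1604]
eef_rot: [0.909, -0.077, 0.408, 0.033]
ft_force: [-1.5, 1.3, 0.0]
width: 0.0006
grip_force: 0.0
```

```bash
python3 -c "
from h import *;to([-.04,-.067,.07])"
```

```text
t 2.75 stand [-0.0639 -0.0703  0.1604] F [-1.71  1.04  0.01] tool z [ 0.747  0.004 -0.665] tool y [ 0.003 -1.    -0.002] w 0.0006 q [ 0.8  -0.19 -0.54  2.42 -1.27  0.15 -0.32]
slide [ 0.0241 -0.0008 -0.0904] rot [-0.4  -1.66 -0.19]
```

Emit:
{"method": "arm_command", "body": {
  "steps": [
    {"rot": [0, 0, 0], "slide": [0.008, 0.003, -0.02], "grip": 0},
    {"rot": [0, 0, 0], "slide": [0.008, 0, -0.02], "grip": 0},
    {"rot": [0, 0, 0], "slide": [0.008, 0, -0.02], "grip": 0},
    {"rot": [0, 0, 0], "slide": [0, 0, -0.02], "grip": 0},
    {"rot": [0, 0, 0], "slide": [0, 0, -0.014], "grip": 0},
    {"rot": [0, 0, 0], "slide": [0, 0, 0], "grip": 0},
    {"rot": [0, 0, 0], "slide": [0, 0, 0], "grip": 0},
    {"rot": [0, 0, 0], "slide": [0, 0, 0], "grip": 0}
  ]
}}

```text
time: 3.75
ee_pos: [0.5569, -0.1491, 0.1156]
eef_rot: [0.922, -0.076, 0.38, 0.027]
ft_force: [0.0, -0.1, 1.0]
width: 0.0002
grip_force: 0.0
```

```bash
python3 -c "
from h import *;to([.024,-.067,.066])"
```

```text
t 3.75 stand [-0.0444 -0.0677  0.1156] F [ 0.05 -0.08  0.99] tool z [ 0.704  0.013 -0.71 ] tool y [ 0.01  -1.    -0.007] w 0.0002 q [ 0.97 -0.02 -0.75  2.36 -1.27  0.07 -0.27]
slide [ 0.0675 -0.011  -0.0496] rot [-1.28 -5.1  -0.62]
```

```bash
cat > kin.py <<'E'
from h import *
D=[([1.162,0.332,-0.065,1.46,0.022,1.35,-0.088],[.235,-.5787,.2218],[.98145,.19173,-.0002,-.0007]),
([0.85,-0.48,-0.26,2.29,-0.72,0.65,-0.7],[.4644,-.2061,.295],[.916,-.062,.396,.038]),
([0.8,-0.19,-0.54,2.42,-1.27,0.15,-0.32],[.5373,-.1484,.1604],[.909,-.077,.408,.033]),
([0.97,-0.02,-0.75,2.36,-1.27,0.07,-0.27],[.5569,-.1491,.1156],[.922,-.076,.38,.027])]
def fk(q,p,s):
    # roll-pitch chain about z,y ; p: lengths h,L1,L2,L3, offsets a1(elbow) a2(wrist)
    h,L1,L2,L3,a0,a1,a2=p;r=lambda ax,t:R.from_euler(ax,t).as_matrix()
    M=r('z',s[0]*q[0]);x=M@[a0,0,h]
    M=M@r('y',q[1]);M=M@r('z',s[1]*q[2]);x=x+M@[a1,0,L1]
    M=M@r('y',q[3]);x=x+M@[-a1,0,0];M=M@r('z',s[2]*q[4]);x=x+M@[0,0,L2]
    M=M@r('y',q[5]);M=M@r('z',s[3]*q[6]);x=x+M@[a2*0,0,L3]
    return x,M
E
python3 - <<'E'
from kin import *
import itertools
from scipy.optimize import least_squares
for s in itertools.product([1,-1],repeat=4):
    f=lambda p:np.concatenate([np.r_[fk(q,p,s)[0]-x,0.3*(fk(q,p,s)[1][:,2]-R.from_quat(o).as_matrix()[:,2])] for q,x,o in D])
    r=least_squares(f,[.33,.4,.4,.25,0,0,0]);print(s,round(r.cost,6),r.x.round(3))
s=(-1,-1,-1,-1)
print(fk(D[3][0],[.33,.4,.4,.25,0,0,0],s)[1].round(2),R.from_quat(D[3][2]).as_matrix().round(2))
E
```

```text
(1, 1, 1, 1) 0.149879 [ 1.109 -0.137  0.238  0.881 -0.519  0.003  0.   ]
(1, 1, 1, -1) 0.149879 [ 1.109 -0.137  0.238  0.881 -0.519  0.003  0.   ]
(1, 1, -1, 1) 0.226994 [ 0.111 -1.295 -0.426 -0.535 -0.415  0.793  0.   ]
(1, 1, -1, -1) 0.226994 [ 0.111 -1.295 -0.426 -0.535 -0.415  0.793  0.   ]
(1, -1, 1, 1) 0.297495 [ 1.142 -0.472 -0.369  0.38   0.592 -0.409  0.   ]
(1, -1, 1, -1) 0.297495 [ 1.142 -0.472 -0.369  0.38   0.592 -0.409  0.   ]
(1, -1, -1, 1) 0.281867 [-0.099 -1.742 -1.098 -1.252  0.615  0.543  0.   ]
(1, -1, -1, -1) 0.281867 [-0.099 -1.742 -1.098 -1.252  0.615  0.543  0.   ]
(-1, 1, 1, 1) 0.140304 [-0.223 -0.363 -0.196 -0.712  0.742  0.144  0.   ]
(-1, 1, 1, -1) 0.140304 [-0.223 -0.363 -0.196 -0.712  0.742  0.144  0.   ]
(-1, 1, -1, 1) 0.110374 [ 0.449  0.286  0.177  0.143  0.752 -0.364  0.   ]
(-1, 1, -1, -1) 0.110374 [ 0.449  0.286  0.177  0.143  0.752 -0.364  0.   ]
(-1, -1, 1, 1) 0.035936 [-0.101  0.041  0.216 -0.151  0.092  0.265  0.   ]
(-1, -1, 1, -1) 0.035936 [-0.101  0.041  0.216 -0.151  0.092  0.265  0.   ]
(-1, -1, -1, 1) 0.000948 [0.185 0.371 0.406 0.254 0.063 0.039 0.   ]
(-1, -1, -1, -1) 0.000948 [0.185 0.371 0.406 0.254 0.063 0.039 0.   ]
[[ 0.15  0.7   0.69]
 [ 0.99 -0.12 -0.1 ]
 [ 0.01  0.7  -0.71]] [[ 0.7  -0.16  0.7 ]
 [-0.12 -0.99 -0.11]
 [ 0.7  -0.01 -0.71]]
```

```bash
cat > kin2.py <<'E'
from kin import *
from scipy.optimize import least_squares
r=lambda ax,t:R.from_euler(ax,t).as_matrix()
def fk2(q,p):
    h,L1,L2,L3,a0,a1,a2,a3,b=p;q=np.array(q)*[-1,1,-1,1,-1,1,-1]
    M=r('z',q[0]);x=M@[0,b,h];M=M@r('y',q[1])@r('z',q[2]);x=x+M@[a1,0,L1];M=M@r('y',q[3]);x=x+M@[a2,0,0]
    M=M@r('z',q[4]);x=x+M@[0,0,L2];M=M@r('y',q[5]);x=x+M@[a3,a0,0];M=M@r('z',q[6]);return x+M@[0,0,L3],M
f=lambda p:np.concatenate([np.r_[fk2(q,p)[0]-x,0*1e-2*p[:3]] for q,x,o in D])
f2=lambda p:np.r_[f(p),2e-3*(p-[.33,.4,.4,.25,0,0,0,0,0])]
P=least_squares(f2,[.33,.4,.4,.25,0,0,0,0,0]).x
LO=np.array([-2.6,-.5,-1.47,.16,-1.27,.06,-2.6]);HI=np.array([2.6,2.12,1.34,2.42,4.41,2.06,2.6])
def ik(p,al,q0):
    A=np.radians(al);z=S@[np.cos(A),0,-np.sin(A)];y=S@[0,-1,0];t=O+S@np.array(p)
    # model x col = -tool y (either sign allowed)
    best=None
    def g(q):
        x,M=fk2(q,P);return np.r_[10*(x-t),M[:,2]-z,M[:,0]@z,M[:,0]@np.cross(y,z),1e-3*(q-q0)]
    return least_squares(g,np.clip(q0,LO+.01,HI-.01),bounds=(LO+.03,HI-.03))
E
python3 - <<'E'
from kin2 import *
print(P.round(3),f(P).round(4).reshape(4,-1)[:,:3]);
for q,x,o in D: print((fk2(q,P)[1][:,2]-R.from_quat(o).as_matrix()[:,2]).round(3))
rng=np.random.default_rng(0)
for al,p in[(40,[.024,-.067,.066]),(45,[.022,-.067,.064]),(50,[.02,-.067,.062]),(45,[0,-.05,.2]),(40,[-.05,-.067,.15])]:
    sol=[]
    for k in range(25):
        q0=D[3][0] if k==0 else rng.uniform(LO+.05,HI-.05);s=ik(p,al,np.array(q0))
        sol.append((round(s.cost,5),s.x.round(2).tolist()))
    print(al,p,'from current',sol[0]);
    for s in sorted(sol[1:])[:4]:print('   ',s)
E
```

```text
[ 0.233  0.454  0.466  0.368 -0.01  -0.001 -0.029 -0.016 -0.037] [[-0.0011 -0.0003 -0.0006]
 [ 0.0015  0.0028  0.0039]
 [-0.0018 -0.0029 -0.0032]
 [ 0.0004  0.0021 -0.0001]]
[ 0.001 -0.002 -0.   ]
[ 0.001 -0.001  0.001]
[-0.005  0.003 -0.006]
[-0.002  0.011 -0.003]Traceback (most recent call last):
  File "<stdin>", line 8, in <module>
  File "kin2.py", line 18, in ik
    return least_squares(g,np.clip(q0,LO+.01,HI-.01),bounds=(LO+.03,HI-.03))
    return func(*args, **kwargs)
    raise ValueError("Initial guess is outside of provided bounds")
ValueError: Initial guess is outside of provided bounds
```

```bash
sed -i 's/LO+.01,HI-.01/LO+.04,HI-.04/' kin2.py
python3 - <<'E'
from kin2 import *
rng=np.random.default_rng(0)
for al,p in[(40,[.024,-.067,.066]),(45,[.022,-.067,.064]),(50,[.02,-.067,.062]),(50,[-.03,-.067,.07]),(50,[0,-.05,.22]),(40,[-.05,-.067,.15])]:
    sol=[]
    for k in range(20):
        q0=D[3][0] if k==0 else rng.uniform(LO+.05,HI-.05);s=ik(p,al,np.array(q0))
        sol.append((round(s.cost,5),s.x.round(2).tolist()))
    print(al,p,'from current',sol[0]);
    for s in sorted(sol[1:])[:4]:print('   ',s)
E
```

```text
40 [0.024, -0.067, 0.066] from current (np.float64(0.01609), [-0.26, 0.16, 0.47, 2.27, -1.24, 0.09, -0.35])
    (np.float64(0.0), [-0.26, 0.17, 0.52, 2.38, 3.55, 0.29, -1.98])
    (np.float64(0.0), [-0.01, 0.17, 0.25, 2.36, 3.43, 0.27, -1.84])
    (np.float64(0.0), [0.28, 0.19, -0.05, 2.34, 3.29, 0.26, 1.47])
    (np.float64(0.0), [0.69, 0.24, -0.47, 2.31, 3.06, 0.26, 1.77])
45 [0.022, -0.067, 0.064] from current (np.float64(0.00471), [-0.31, 0.16, 0.51, 2.28, -1.24, 0.09, -0.36])
    (np.float64(0.0), [-0.96, 0.35, 1.31, 2.37, 4.3, 0.38, 0.31])
    (np.float64(0.0), [-0.96, 0.35, 1.31, 2.37, 4.3, 0.38, 0.31])
    (np.float64(0.0), [0.51, 0.2, -0.29, 2.26, 3.11, 0.1, 1.68])
    (np.float64(0.0), [0.56, 0.21, -0.34, 2.26, 3.04, 0.1, -1.38])
50 [0.02, -0.067, 0.062] from current (np.float64(0.00011), [-0.34, 0.16, 0.55, 2.29, -1.24, 0.09, -0.36])
    (np.float64(0.0), [1.43, 0.81, -1.44, 2.2, 1.74, 0.66, 0.31])
    (np.float64(1e-05), [0.85, 0.27, -0.65, 2.23, 1.61, 0.09, 0.1])
    (np.float64(1e-05), [1.43, 0.81, -1.44, 2.2, 1.74, 0.66, 0.31])
    (np.float64(0.00011), [-0.34, 0.16, 0
[... 467 characters left out ...]
.34, -1.39, 2.07, -0.88, 0.57, -0.79])
    (np.float64(0.0), [-1.02, -0.47, 1.0, 2.25, 0.9, 0.59, 0.84])
    (np.float64(0.0), [-1.02, -0.47, 1.0, 2.25, 0.9, 0.59, 0.84])
    (np.float64(0.0), [-1.02, -0.47, 1.0, 2.25, 0.9, 0.59, 0.84])
    (np.float64(0.0), [-0.02, -0.14, 0.15, 2.2, 0.11, 0.39, -1.69])
40 [-0.05, -0.067, 0.15] from current (np.float64(0.00101), [0.83, -0.13, -0.62, 2.39, -1.24, 0.09, -0.36])
    (np.float64(0.00021), [1.25, -0.15, -0.97, 2.39, 4.38, 0.17, 0.32])
    (np.float64(0.00021), [1.25, -0.15, -0.97, 2.39, 4.38, 0.17, 0.32])
    (np.float64(0.00022), [1.25, -0.15, -0.97, 2.39, 4.38, 0.17, 0.32])
    (np.float64(0.00022), [1.25, -0.15, -0.97, 2.39, 4.38, 0.17, 0.32])
```

```bash
python3 -c "
from h import *;to([-.035,-.067,.075],54)"
```

```text
t 3.75 stand [-0.0444 -0.0677  0.1156] F [ 0.05 -0.08  0.99] tool z [ 0.704  0.013 -0.71 ] tool y [ 0.01  -1.    -0.007] w 0.0002 q [ 0.97 -0.02 -0.75  2.36 -1.27  0.07 -0.27]
slide [ 0.0094 -0.0009 -0.0406] rot [ 1.03  8.7  -0.56]
```

Emit:
{"method": "arm_command", "body": {
  "steps": [
    {"rot": [0.2, 2.2, -0.1], "slide": [0, 0, 0], "grip": 0},
    {"rot": [0.2, 2.2, -0.1], "slide": [0, 0, 0], "grip": 0},
    {"rot": [0.3, 2.2, -0.2], "slide": [0, 0, 0], "grip": 0},
    {"rot": [0.3, 2.2, -0.2], "slide": [0.0, 0, -0.005], "grip": 0},
    {"rot": [0, 0, 0], "slide": [0.003, 0, -0.01], "grip": 0},
    {"rot": [0, 0, 0], "slide": [0.003, 0, -0.01], "grip": 0},
    {"rot": [0, 0, 0], "slide": [0.003, 0, -0.01], "grip": 0},
    {"rot": [0, 0, 0], "slide": [0, 0, -0.005], "grip": 0}
  ]
}}

```text
time: 4.75
ee_pos: [0.5676, -0.1435, 0.0752]
eef_rot: [0.94, -0.077, 0.331, 0.02]
ft_force: [0.2, 0.2, -0.4]
width: 0.0001
grip_force: 0.0
```

```bash
python3 -c "
from h import *;to([.019,-.067,.057],53)"
```

```text
t 4.75 stand [-0.0348 -0.0603  0.0752] F [ 0.16  0.23 -0.39] tool z [ 0.626  0.019 -0.78 ] tool y [ 0.013 -1.    -0.014] w 0.0001 q [ 0.83  0.11 -0.65  2.29  0.27  0.09 -1.79]
slide [ 0.0519 -0.0158 -0.0182] rot [-0.51  1.87 -0.73]
```

Emit:
{"method": "arm_command", "body": {
  "steps": [
    {"rot": [-0.5, 1.9, -0.7], "slide": [-0.001, -0.007, -0.006], "grip": 0},
    {"rot": [0, 0, 0], "slide": [0, 0, -0.006], "grip": 0},
    {"rot": [0, 0, 0], "slide": [0.005, -0.001, -0.006], "grip": 0},
    {"rot": [0, 0, 0], "slide": [0.012, -0.002, 0], "grip": 0},
    {"rot": [0, 0, 0], "slide": [0.012, -0.002, 0], "grip": 0},
    {"rot": [0, 0, 0], "slide": [0.012, -0.002, 0], "grip": 0},
    {"rot": [0, 0, 0], "slide": [0.008, -0.001, 0], "grip": 0},
    {"rot": [0, 0, 0], "slide": [0.003, 0, 0], "grip": 0}
  ]
}}

```text
time: 5.75
ee_pos: [0.619, -0.1596, 0.0577]
eef_rot: [0.945, -0.082, 0.316, 0.027]
ft_force: [0.5, -0.6, -0.5]
width: 0.0004
grip_force: 0.0
```

```bash
python3 -c "
from h import *;to([.019,-.067,.057],53)"
```

```text
t 5.75 stand [ 0.0186 -0.0674  0.0577] F [ 0.59 -0.54 -0.5 ] tool z [ 0.602 -0.    -0.798] tool y [-0.001 -1.    -0.   ] w 0.0004 q [ 0.53  0.23 -0.37  2.17  0.53  0.13 -2.05]
slide [ 0.0005  0.0003 -0.0007] rot [-0.02  0.02  0.08]
```

Emit:
{"method": "arm_command", "body": {
  "steps": [
    {"rot": [0, 0, 0], "slide": [0.0002, 0.0013, 0], "grip": 0},
    {"rot": [0, 0, 0], "slide": [0.0002, 0.0013, 0], "grip": 0},
    {"rot": [0, 0, 0], "slide": [0.0002, 0.0013, 0], "grip": 0},
    {"rot": [0, 0, 0], "slide": [0.0002, 0.0013, 0], "grip": 0},
    {"rot": [0, 0, 0], "slide": [0.0002, 0.0013, 0], "grip": 0},
    {"rot": [0, 0, 0], "slide": [0.0002, 0.0013, 0], "grip": 0},
    {"rot": [0, 0, 0], "slide": [0, 0, 0], "grip": 0},
    {"rot": [0, 0, 0], "slide": [0, 0, 0], "grip": 0}
  ]
}}

```text
time: 6.75
ee_pos: [0.6197, -0.1517, 0.0577]
eef_rot: [0.945, -0.082, 0.316, 0.027]
ft_force: [-0.4, 0.8, -0.1]
width: 0.0007
grip_force: 0.0
```

```bash
python3 -c "
from h import *;st()"
```

```text
t 6.75 stand [ 0.0179 -0.0595  0.0577] F [-0.48  0.73 -0.14] tool z [ 0.602 -0.001 -0.798] tool y [-0.001 -1.    -0.   ] w 0.0007 q [ 0.48  0.22 -0.33  2.17  0.56  0.13 -2.1 ]
```

Emit:
{"method": "arm_command", "body": {
  "steps": [
    {"rot": [0, 0, 0], "slide": [0.0003, 0.0013, 0], "grip": 0},
    {"rot": [0, 0, 0], "slide": [0.0003, 0.0013, 0], "grip": 0},
    {"rot": [0, 0, 0], "slide": [0.0003, 0.0013, 0], "grip": 0},
    {"rot": [0, 0, 0], "slide": [0.0003, 0.0013, 0], "grip": 0},
    {"rot": [0, 0, 0], "slide": [0.0003, 0.0013, 0], "grip": 0},
    {"rot": [0, 0, 0], "slide": [0.0003, 0.0013, 0], "grip": 0},
    {"rot": [0, 0, 0], "slide": [0, 0, 0], "grip": 0},
    {"rot": [0, 0, 0], "slide": [0, 0, 0], "grip": 0}
  ]
}}

```text
time: 7.75
ee_pos: [0.6215, -0.1439, 0.0577]
eef_rot: [0.945, -0.082, 0.316, 0.027]
ft_force: [0.5, -0.5, -0.6]
width: 0.0006
grip_force: 0.0
```

```bash
python3 -c "
from h import *;st()"
```

```text
t 7.75 stand [ 0.0184 -0.0515  0.0577] F [ 0.59 -0.42 -0.55] tool z [ 0.602 -0.001 -0.798] tool y [-0.001 -1.    -0.   ] w 0.0006 q [ 0.43  0.22 -0.29  2.18  0.58  0.13 -2.14]
```

Emit:
{"method": "arm_command", "body": {
  "steps": [
    {"rot": [0, 0, 0], "slide": [0.0003, 0.0013, 0], "grip": 0},
    {"rot": [0, 0, 0], "slide": [0.0003, 0.0013, 0], "grip": 0},
    {"rot": [0, 0, 0], "slide": [0.0003, 0.0013, 0], "grip": 0},
    {"rot": [0, 0, 0], "slide": [0.0003, 0.0013, 0], "grip": 0},
    {"rot": [0, 0, 0], "slide": [0.0003, 0.0013, 0], "grip": 0},
    {"rot": [0, 0, 0], "slide": [0.0003, 0.0013, 0], "grip": 0},
    {"rot": [0, 0, 0], "slide": [0, 0, 0], "grip": 0},
    {"rot": [0, 0, 0], "slide": [0, 0, 0], "grip": 0}
  ]
}}

```text
time: 8.75
ee_pos: [0.6231, -0.1362, 0.0576]
eef_rot: [0.945, -0.082, 0.316, 0.027]
ft_force: [-3.2, -3.4, 0.1]
width: 0.0005
grip_force: 1.8
```

```bash
python3 -c "
from h import *;st()"
```

```text
t 8.75 stand [ 0.0187 -0.0436  0.0576] F [-2.59 -3.95  0.07] tool z [ 0.602 -0.001 -0.799] tool y [-0.001 -1.    -0.   ] w 0.0005 q [ 0.37  0.22 -0.26  2.18  0.61  0.13 -2.19]
```

Emit:
{"method": "arm_command", "body": {
  "steps": [
    {"rot": [0, 0, 0], "slide": [0.0001, 0.0007, 0], "grip": 0},
    {"rot": [0, 0, 0], "slide": [0.0001, 0.0007, 0], "grip": 0},
    {"rot": [0, 0, 0], "slide": [0.0001, 0.0007, 0], "grip": 0},
    {"rot": [0, 0, 0], "slide": [0.0001, 0.0007, 0], "grip": 0},
    {"rot": [0, 0, 0], "slide": [0, 0, 0], "grip": 0},
    {"rot": [0, 0, 0], "slide": [0, 0, 0], "grip": 0},
    {"rot": [0, 0, 0], "slide": [0, 0, 0], "grip": 0},
    {"rot": [0, 0, 0], "slide": [0, 0, 0], "grip": 0}
  ]
}}

```text
time: 9.75
ee_pos: [0.6237, -0.1333, 0.0578]
eef_rot: [0.945, -0.082, 0.316, 0.027]
ft_force: [-1.2, -4.2, -0.2]
width: 0.0004
grip_force: 2.2
```

```bash
python3 -c "
from h import *;st()
from bench import sensors
for i in range(3): pass"
```

```text
t 9.75 stand [ 0.0187 -0.0407  0.0578] F [-0.42 -4.34 -0.18] tool z [ 0.602 -0.001 -0.798] tool y [-0.001 -1.    -0.   ] w 0.0004 q [ 0.35  0.21 -0.25  2.18  0.62  0.13 -2.2 ]
```

Emit:
{"method": "arm_command", "body": {
  "steps": [
    {"rot": [0, 0, 0], "slide": [0.0001, 0.0007, 0], "grip": 0},
    {"rot": [0, 0, 0], "slide": [0.0001, 0.0007, 0], "grip": 0},
    {"rot": [0, 0, 0], "slide": [0.0001, 0.0007, 0], "grip": 0},
    {"rot": [0, 0, 0], "slide": [0.0001, 0.0007, 0], "grip": 0},
    {"rot": [0, 0, 0], "slide": [0, 0, 0], "grip": 0},
    {"rot": [0, 0, 0], "slide": [0, 0, 0], "grip": 0},
    {"rot": [0, 0, 0], "slide": [0, 0, 0], "grip": 0},
    {"rot": [0, 0, 0], "slide": [0, 0, 0], "grip": 0}
  ]
}}

```text
time: 10.75
ee_pos: [0.6243, -0.1307, 0.0579]
eef_rot: [0.945, -0.082, 0.316, 0.027]
ft_force: [-0.4, -5.1, -0.9]
width: 0.0007
grip_force: 2.7
```

```bash
python3 -c "
from h import *;st()"
```

```text
t 10.75 stand [ 0.0189 -0.038   0.0579] F [ 0.49 -5.12 -0.85] tool z [ 0.602 -0.001 -0.798] tool y [-0.002 -1.    -0.   ] w 0.0007 q [ 0.34  0.21 -0.23  2.18  0.63  0.13 -2.22]
```

Emit:
{"method": "arm_command", "body": {
  "steps": [
    {"rot": [0, 0, 0], "slide": [0.0001, 0.0006, 0], "grip": 0},
    {"rot": [0, 0, 0], "slide": [0.0001, 0.0006, 0], "grip": 0},
    {"rot": [0, 0, 0], "slide": [0.0001, 0.0006, 0], "grip": 0},
    {"rot": [0, 0, 0], "slide": [0.0001, 0.0006, 0], "grip": 0},
    {"rot": [0, 0, 0], "slide": [0, 0, 0], "grip": 0},
    {"rot": [0, 0, 0], "slide": [0, 0, 0], "grip": 0},
    {"rot": [0, 0, 0], "slide": [0, 0, 0], "grip": 0},
    {"rot": [0, 0, 0], "slide": [0, 0, 0], "grip": 0}
  ]
}}

```text
time: 11.75
ee_pos: [0.6249, -0.1287, 0.0582]
eef_rot: [0.945, -0.082, 0.317, 0.027]
ft_force: [0.8, -7.2, -0.6]
width: -0.0
grip_force: 3.2
```

```bash
python3 -c "
from h import *;st()"
```

```text
t 11.75 stand [ 0.0191 -0.036   0.0582] F [ 2.01 -6.97 -0.57] tool z [ 0.603 -0.001 -0.798] tool y [-0.002 -1.    -0.   ] w -0.0 q [ 0.32  0.21 -0.22  2.18  0.64  0.13 -2.24]
```

Emit:
{"method": "arm_command", "body": {
  "steps": [
    {"rot": [0, 0, 0], "slide": [0, 0, 0.0015], "grip": 0},
    {"rot": [0, 0, 0], "slide": [0, 0, 0.0015], "grip": 0},
    {"rot": [0, 0, 0], "slide": [0, 0, 0.0015], "grip": 0},
    {"rot": [0, 0, 0], "slide": [0, 0, 0.0015], "grip": 0},
    {"rot": [0, 0, 0], "slide": [0, 0, 0.0015], "grip": 0},
    {"rot": [0, 0, 0], "slide": [0, 0, 0.0015], "grip": 0},
    {"rot": [0, 0, 0], "slide": [0, 0, 0], "grip": 0},
    {"rot": [0, 0, 0], "slide": [0, 0, 0], "grip": 0}
  ]
}}

```text
time: 12.75
ee_pos: [0.6234, -0.1283, 0.0657]
eef_rot: [0.945, -0.082, 0.315, 0.027]
ft_force: [-3.1, -4.8, -2.6]
width: 0.0008
grip_force: 2.7
```

```bash
python3 -c "
from h import *;st()"
```

```text
t 12.75 stand [ 0.0176 -0.0359  0.0657] F [-2.21 -5.25 -2.65] tool z [ 0.6   -0.001 -0.8  ] tool y [-0.002 -1.     0.   ] w 0.0008 q [ 0.37  0.2  -0.28  2.18  0.59  0.16 -2.18]
```

Emit:
{"method": "arm_command", "body": {
  "steps": [
    {"rot": [0, 0, 0], "slide": [0, 0, 0.001], "grip": 0},
    {"rot": [0, 0, 0], "slide": [0, 0, 0.001], "grip": 0},
    {"rot": [0, 0, 0], "slide": [0, 0, 0.001], "grip": 0},
    {"rot": [0, 0, 0], "slide": [0, 0, 0.001], "grip": 0},
    {"rot": [0, 0, 0], "slide": [0, 0, 0], "grip": 0},
    {"rot": [0, 0, 0], "slide": [0, 0, 0], "grip": 0},
    {"rot": [0, 0, 0], "slide": [0, 0, 0], "grip": 0},
    {"rot": [0, 0, 0], "slide": [0, 0, 0], "grip": 0}
  ]
}}

```text
time: 13.75
ee_pos: [0.6235, -0.1283, 0.0697]
eef_rot: [0.945, -0.082, 0.315, 0.027]
ft_force: [-3.7, -3.9, -1.7]
width: 0.0006
grip_force: 2.7
```

```bash
python3 -c "
from h import *;st()"
```

```text
t 13.75 stand [ 0.0176 -0.0358  0.0697] F [-2.94 -4.44 -1.67] tool z [ 0.6   -0.001 -0.8  ] tool y [-0.002 -1.     0.   ] w 0.0006 q [ 0.39  0.19 -0.3   2.17  0.57  0.17 -2.16]
```

Emit:
{"method": "arm_command", "body": {
  "steps": [
    {"rot": [0, 0, 0], "slide": [0, 0, 0.0015], "grip": 0},
    {"rot": [0, 0, 0], "slide": [0, 0, 0.0015], "grip": 0},
    {"rot": [0, 0, 0], "slide": [0, 0, 0.0015], "grip": 0},
    {"rot": [0, 0, 0], "slide": [0, 0, 0.0015], "grip": 0},
    {"rot": [0, 0, 0], "slide": [0, 0, 0.0015], "grip": 0},
    {"rot": [0, 0, 0], "slide": [0, 0, 0.0015], "grip": 0},
    {"rot": [0, 0, 0], "slide": [0, 0, 0], "grip": 0},
    {"rot": [0, 0, 0], "slide": [0, 0, 0], "grip": 0}
  ]
}}

```text
time: 14.75
ee_pos: [0.6235, -0.1283, 0.0788]
eef_rot: [0.945, -0.082, 0.315, 0.027]
ft_force: [-3.8, -5.1, -1.8]
width: 0.0003
grip_force: 2.7
```

```bash
python3 -c "
from h import *;st()
from bench import eyes;import cv2
p=eyes.camera('scene');cv2.imwrite('pics/s2.png',cv2.resize(p['pixels'][140:400,60:400,::-1],None,fx=2.2,fy=2.2))"
```

```text
t 14.75 stand [ 0.0177 -0.0358  0.0788] F [-2.9  -5.66 -1.83] tool z [ 0.6   -0.001 -0.8  ] tool y [-0.002 -1.     0.   ] w 0.0003 q [ 0.43  0.18 -0.34  2.17  0.52  0.19 -2.11]
```

View pics/s2.png

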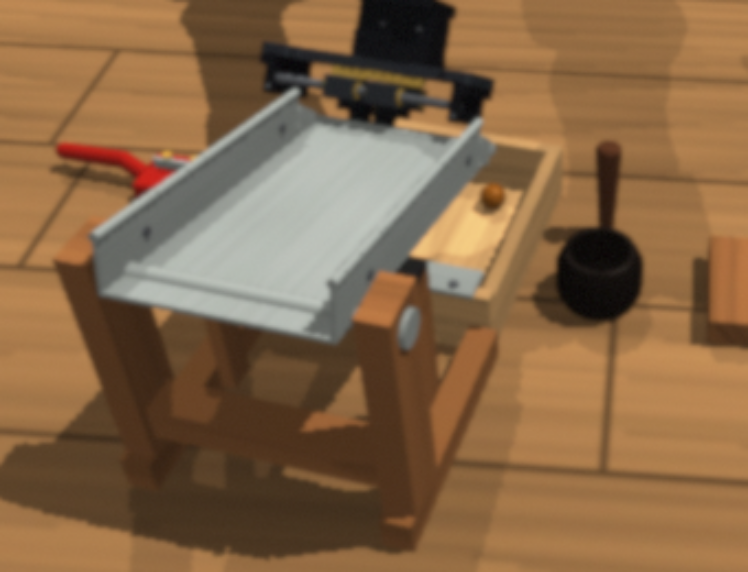

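Emit:
{"method": "arm_command", "body": {
  "steps": [
    {"rot": [0, 0, 0], "slide": [-0.0005, 0.0001, 0.003], "grip": 0},
    {"rot": [0, 0, 0], "slide": [-0.0005, 0.0001, 0.003], "grip": 0},
    {"rot": [0, 0, 0], "slide": [-0.0005, 0.0001, 0.003], "grip": 0},
    {"rot": [0, 0, 0], "slide": [-0.0005, 0.0001, 0.003], "grip": 0},
    {"rot": [0, 0, 0], "slide": [-0.0005, 0.0001, 0.003], "grip": 0},
    {"rot": [0, 0, 0], "slide": [-0.0005, 0.0001, 0.003], "grip": 0},
    {"rot": [0, 0, 0], "slide": [-0.0005, 0.0001, 0.003], "grip": 0},
    {"rot": [0, 0, 0], "slide": [-0.0005, 0, 0.003], "grip": 0}
  ]
}}

```text
time: 15.8
ee_pos: [0.6188, -0.1274, 0.1021]
eef_rot: [0.945, -0.082, 0.315, 0.027]
ft_force: [-5.4, -5.2, -3.1]
width: 0.0006
grip_force: 3.8
```

```bash
python3 -c "
from h import *;st()"
```

```text
t 15.8 stand [ 0.0129 -0.0357  0.1021] F [-4.45 -6.06 -3.15] tool z [ 0.599 -0.001 -0.801] tool y [-0.002 -1.     0.   ] w 0.0006 q [ 0.52  0.13 -0.42  2.16  0.39  0.24 -1.98]
```

Emit:
{"method": "arm_command", "body": {
  "steps": [
    {"rot": [0, 0, 0], "slide": [-0.0006, -0.003, 0], "grip": 0},
    {"rot": [0, 0, 0], "slide": [-0.0006, -0.003, 0], "grip": 0},
    {"rot": [0, 0, 0], "slide": [-0.0006, -0.003, 0], "grip": 0},
    {"rot": [0, 0, 0], "slide": [-0.0006, -0.003, 0], "grip": 0},
    {"rot": [0, 0, 0], "slide": [-0.0006, -0.003, 0], "grip": 0},
    {"rot": [0, 0, 0], "slide": [-0.0006, -0.003, 0], "grip": 0},
    {"rot": [0, 0, 0], "slide": [-0.0006, -0.003, 0], "grip": 0},
    {"rot": [0, 0, 0], "slide": [0, 0, 0], "grip": 0}
  ]
}}

```text
time: 16.8
ee_pos: [0.6158, -0.1466, 0.1028]
eef_rot: [0.945, -0.081, 0.316, 0.027]
ft_force: [-4.2, 3.9, -2.4]
width: 0.0006
grip_force: 2.7
```

```bash
python3 -c "
from h import *;st()"
```

```text
t 16.8 stand [ 0.0132 -0.0552  0.1028] F [-4.84  3.16 -2.38] tool z [ 0.601  0.001 -0.799] tool y [ 0.001 -1.    -0.001] w 0.0006 q [ 0.61  0.14 -0.47  2.15  0.29  0.23 -1.84]
```

Emit:
{"method": "arm_command", "body": {
  "steps": [
    {"rot": [0, 0, 0], "slide": [-0.0005, 0.0001, 0.004], "grip": 0},
    {"rot": [0, 0, 0], "slide": [-0.0005, 0.0001, 0.004], "grip": 0},
    {"rot": [0, 0, 0], "slide": [-0.0005, 0.0001, 0.005], "grip": 0},
    {"rot": [0, 0, 0], "slide": [-0.0005, 0.0001, 0.005], "grip": 0},
    {"rot": [0, 0, 0], "slide": [-0.0005, 0.0001, 0.005], "grip": 0},
    {"rot": [0, 0, 0], "slide": [-0.0005, 0.0001, 0.005], "grip": 0},
    {"rot": [0, 0, 0], "slide": [-0.0005, 0.0001, 0.005], "grip": 0},
    {"rot": [0, 0, 0], "slide": [-0.0005, 0, 0.005], "grip": 0}
  ]
}}

```text
time: 17.8
ee_pos: [0.6121, -0.1463, 0.1416]
eef_rot: [0.945, -0.081, 0.316, 0.027]
ft_force: [-2.8, 3.2, -2.0]
width: 0.0004
grip_force: 2.0
```

```bash
python3 -c "
from h import *;st()"
```

```text
t 17.8 stand [ 0.0095 -0.0555  0.1416] F [-3.27  2.72 -2.01] tool z [ 0.601  0.001 -0.799] tool y [ 0.001 -1.    -0.001] w 0.0004 q [ 0.68  0.07 -0.53  2.13  0.13  0.31 -1.69]
```

Emit:
{"method": "arm_command", "body": {
  "steps": [
    {"rot": [0, 0, 0], "slide": [0, 0, 0.005], "grip": 0},
    {"rot": [0, 0, 0], "slide": [0, 0, 0.005], "grip": 0},
    {"rot": [0, 0, 0], "slide": [0, 0, 0.005], "grip": 0},
    {"rot": [0, 0, 0], "slide": [0, 0, 0.005], "grip": 0},
    {"rot": [0, 0, 0], "slide": [0, 0, 0.005], "grip": 0},
    {"rot": [0, 0, 0], "slide": [0, 0, 0.005], "grip": 0},
    {"rot": [0, 0, 0], "slide": [0, 0, 0.005], "grip": 0},
    {"rot": [0, 0, 0], "slide": [0, 0, 0.005], "grip": 0}
  ]
}}

```text
time: 18.8
ee_pos: [0.6124, -0.1481, 0.1823]
eef_rot: [0.945, -0.082, 0.317, 0.027]
ft_force: [-1.7, -0.1, -1.3]
width: 0.0006
grip_force: 0.8
```

```bash
python3 -c "
from h import *;st()"
```

```text
t 18.8 stand [ 0.0101 -0.0572  0.1823] F [-1.62 -0.35 -1.34] tool z [ 0.602 -0.001 -0.798] tool y [-0.002 -1.    -0.   ] w 0.0006 q [ 0.71  0.01 -0.54  2.09  0.02  0.4  -1.59]
```

Emit:
{"method": "arm_command", "body": {
  "steps": [
    {"rot": [0, 0, 0], "slide": [0.0005, 0, 0.003], "grip": 0},
    {"rot": [0, 0, 0], "slide": [0.0005, 0, 0.003], "grip": 0},
    {"rot": [0, 0, 0], "slide": [0.0005, 0, 0.003], "grip": 0},
    {"rot": [0, 0, 0], "slide": [0.0005, 0, 0.003], "grip": 0},
    {"rot": [0, 0, 0], "slide": [0.0005, 0, 0.003], "grip": 0},
    {"rot": [0, 0, 0], "slide": [0.0005, 0, 0.003], "grip": 0},
    {"rot": [0, 0, 0], "slide": [0.0005, 0, 0.003], "grip": 0},
    {"rot": [0, 0, 0], "slide": [0.0005, 0, 0.003], "grip": 0}
  ]
}}

```text
time: 19.8
ee_pos: [0.6166, -0.1476, 0.2061]
eef_rot: [0.945, -0.082, 0.317, 0.027]
ft_force: [-1.5, -0.9, -1.3]
width: 0.0004
grip_force: 1.2
```

```bash
python3 -c "
from h import *;st()
from bench import eyes;import cv2
p=eyes.camera('scene');cv2.imwrite('pics/s3.png',cv2.resize(p['pixels'][100:400,60:400,::-1],None,fx=2,fy=2))"
```

```text
t 19.8 stand [ 0.0141 -0.056   0.2061] F [-1.34 -1.13 -1.28] tool z [ 0.602 -0.    -0.798] tool y [-0.001 -1.    -0.   ] w 0.0004 q [ 0.71 -0.02 -0.54  2.05 -0.01  0.46 -1.57]
```

View pics/s3.png

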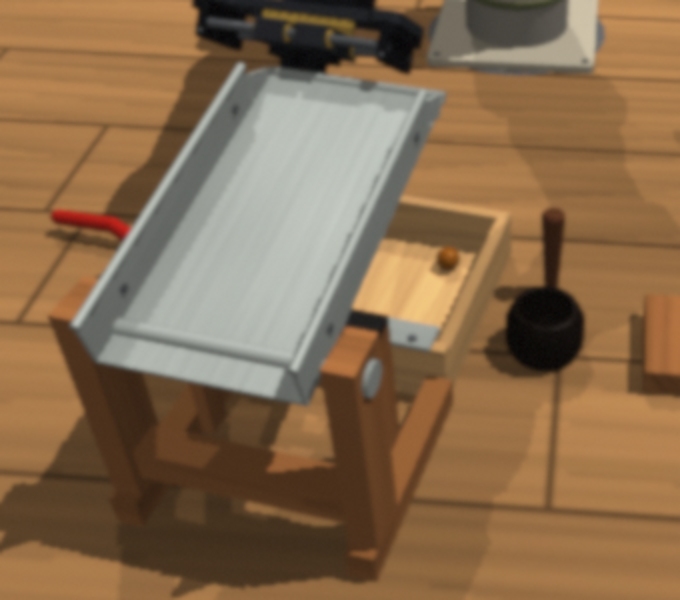

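The chute is well up and the bystanders have not moved. Now easing it to the stop.

Emit:
{"method": "arm_command", "body": {
  "steps": [
    {"rot": [0, 0, 0], "slide": [0.0003, 0, 0.0015], "grip": 0},
    {"rot": [0, 0, 0], "slide": [0.0003, 0, 0.0015], "grip": 0},
    {"rot": [0, 0, 0], "slide": [0.0003, 0, 0.0015], "grip": 0},
    {"rot": [0, 0, 0], "slide": [0.0003, 0, 0.0015], "grip": 0},
    {"rot": [0, 0, 0], "slide": [0.0003, 0, 0.001], "grip": 0},
    {"rot": [0, 0, 0], "slide": [0, 0, 0.001], "grip": 0},
    {"rot": [0, 0, 0], "slide": [0, 0, 0], "grip": 0},
    {"rot": [0, 0, 0], "slide": [0, 0, 0], "grip": 0}
  ]
}}

```text
time: 20.85
ee_pos: [0.6179, -0.1476, 0.2139]
eef_rot: [0.945, -0.082, 0.316, 0.027]
ft_force: [-1.2, 0.7, -0.3]
width: 0.0006
grip_force: 0.6
```

```bash
python3 -c "
from h import *;st()"
```

```text
t 20.85 stand [ 0.0155 -0.0558  0.2139] F [-1.3   0.45 -0.29] tool z [ 0.602 -0.    -0.798] tool y [-0.001 -1.    -0.   ] w 0.0006 q [ 0.71 -0.02 -0.54  2.04 -0.02  0.48 -1.56]
```

Emit:
{"method": "arm_command", "body": {
  "steps": [
    {"rot": [0, 0, 0], "slide": [0.0002, 0, 0.001], "grip": 0},
    {"rot": [0, 0, 0], "slide": [0.0002, 0, 0.001], "grip": 0},
    {"rot": [0, 0, 0], "slide": [0.0002, 0, 0.001], "grip": 0},
    {"rot": [0, 0, 0], "slide": [0.0002, 0, 0.001], "grip": 0},
    {"rot": [0, 0, 0], "slide": [0, 0, 0.001], "grip": 0},
    {"rot": [0, 0, 0], "slide": [0, 0, 0], "grip": 0},
    {"rot": [0, 0, 0], "slide": [0, 0, 0], "grip": 0},
    {"rot": [0, 0, 0], "slide": [0, 0, 0], "grip": 0}
  ]
}}

```text
time: 21.85
ee_pos: [0.6185, -0.1477, 0.2186]
eef_rot: [0.945, -0.082, 0.316, 0.027]
ft_force: [-2.5, 1.2, -2.0]
width: 0.0005
grip_force: 1.6
```

```bash
python3 -c "
from h import *;st()
from bench import eyes
p=eyes.camera('top');K2=p['intrinsics']
print([ (d['bbox'],d['conf']) for d in eyes.look_for('chute',p)][:1])
import cv2;cv2.imwrite('pics/t3.png',cv2.resize(p['pixels'][80:320,230:550,::-1],None,fx=2.5,fy=2.5))
for z in(.24,.247,.257,.267):
  h=z-.115;x=.267-np.sqrt(.2796**2-(.083-h)**2);print(z,((proj(np.array([O+S@[x,y,z] for y in(.08,-.08)]))-[230,80])*2.5).round(1).tolist())"
```

```text
t 21.85 stand [ 0.016  -0.0558  0.2186] F [-2.67  0.8  -2.  ] tool z [ 0.602 -0.001 -0.799] tool y [-0.001 -1.    -0.   ] w 0.0005 q [ 0.71 -0.03 -0.54  2.03 -0.02  0.49 -1.56]
[([348.5, 99.8, 435.4, 233.1], 0.62)]
0.24 [[300.5, 393.4], [496.8, 397.5]]
0.247 [[300.9, 390.0], [498.4, 394.1]]
0.257 [[301.6, 384.8], [500.8, 388.9]]
0.267 [[302.3, 378.9], [503.2, 383.1]]
```

View pics/t3.png

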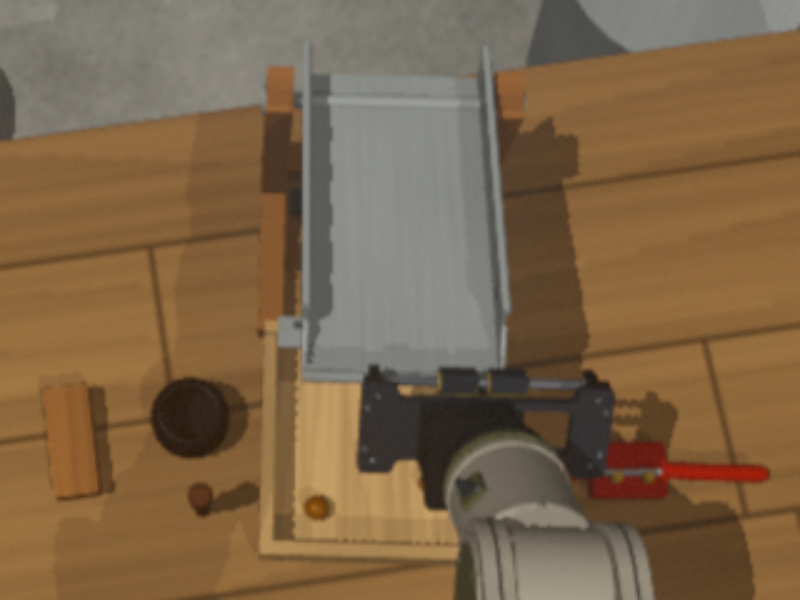

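The top view puts the lip's left end at about (303,378), which matches the predicted up-stop height of 0.267 m. I'll withdraw down and back.

Emit:
{"method": "arm_command", "body": {
  "steps": [
    {"rot": [0, 0, 0], "slide": [-0.001, 0, -0.003], "grip": 0},
    {"rot": [0, 0, 0], "slide": [-0.004, 0.0005, -0.005], "grip": 0},
    {"rot": [0, 0, 0], "slide": [-0.01, 0.0015, -0.005], "grip": 0},
    {"rot": [0, 0, 0], "slide": [-0.015, 0.0025, -0.005], "grip": 0},
    {"rot": [0, 0, 0], "slide": [-0.02, 0.003, 0], "grip": 0},
    {"rot": [0, 0, 0], "slide": [-0.02, 0.003, 0], "grip": 0},
    {"rot": [0, 0, 0], "slide": [-0.01, 0, 0], "grip": 0},
    {"rot": [0, 0, 0], "slide": [0, 0, 0], "grip": 0}
  ]
}}

```text
time: 22.95
ee_pos: [0.5383, -0.1375, 0.201]
eef_rot: [0.945, -0.082, 0.317, 0.028]
ft_force: [-0.0, -0.1, -0.3]
width: 0.0004
grip_force: 0.0
```

```bash
python3 -c "
from h import *;st()
from bench import eyes
p=eyes.camera('top')
import cv2;cv2.imwrite('pics/t4.png',cv2.resize(p['pixels'][80:320,230:550,::-1],None,fx=2.5,fy=2.5))"
```

```text
t 22.95 stand [-0.0647 -0.0593  0.201 ] F [-0.03 -0.09 -0.32] tool z [ 0.603 -0.001 -0.798] tool y [-0.002 -1.     0.   ] w 0.0004 q [ 0.69 -0.21 -0.47  2.22 -0.25  0.47 -1.36]
```

View pics/t4.png

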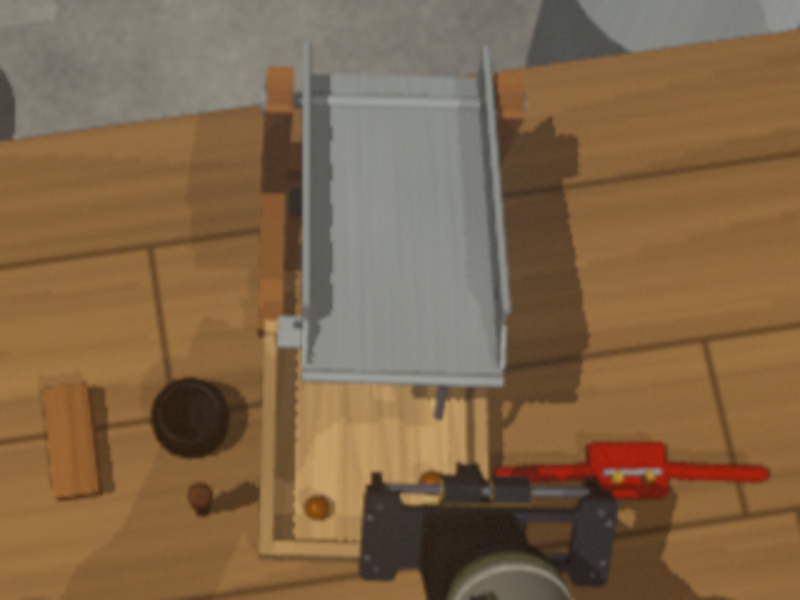

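The hand is clear of the chute. The lip ends are still at about (303,378) and (503,381), so the chute holds at its stop, and the bystanders have not moved.

```bash
python3 -c "
from bench import order;print(order.close_job())"
```

```text
the job is handed in; nothing more can be done
None
```

The chute is raised to its up stop (lip at about 267 mm) and stays there by itself, the hand is clear, the bystanders are where they were, and the job is handed in at about 23 s of the 58 s allowed; no verdict was shown.

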